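# Knock a tight plug out of the drilling jig with a drift

## Task

A green wooden plug is stuck in the bore of the jig: take the aluminium drift out of its trough, lay it bare end forward in the jig's two blue V rests with its tip just before the bore and let go, then grip it again farther back and push it through the bore so that the plug drops into the orange catch tray. Draw the drift back out of the bore and leave it lying let go in both V rests with its tip just before the bore, as you first laid it. Do not handle the plug, and leave the other things on the bench where they are.

Things in the scene. Friction and masses are not known exactly. Their poses are not given: they have to be found in the camera images.
- jig: Knock-out jig fixed to the bench, place and yaw vary. Origin on the bench under the bore's entry mouth; x along the bore in the pushing direction, z up. Pale wooden block from x = 0 to 40 mm, 80 mm wide, 92 mm tall. Plywood base board, top at z = 12 mm, 110 mm wide, from x = -185 to 160 mm; over it, between the two V rests, 135 mm are clear for the hand
- bore_mouth (a point): Centre of the bore's entry mouth, 55 mm above the bench; axes as the jig's. The bore is level, round, 23 mm across, 40 mm long, right through the block; its first 18 mm are open at the top (walls up to 66 mm), showing the plug's rear. A spring plunger inside its top, 26 mm in, presses on the plug and makes it tight: 5 to 15 N push it along. It does not reach a 14 mm rod lying on the axis
- front_rest (a point): Blue V rest joined to the block's entry face, from x = -25 to 0 mm of the jig. This point: on the bore's axis over its middle, 55 mm above the bench. Its 45 degree faces hold a 14 mm rod on the bore's axis; V mouth 32 mm wide, 59 mm above the bench, outside 40 mm wide
- rear_rest (a point): The second blue V rest, same section, from x = -172 to -160 mm of the jig. This point: on the bore's axis over its middle, 55 mm above the bench
- tray_floor (a point): Centre of the orange catch tray's inner floor, 98 mm beyond the bore mouth, 16 mm above the bench; axes as the jig's. Inside the tray is 104 mm long (x) and 96 mm wide; wall next to the block up to 38 mm, other walls up to 60 mm above the bench
- plug: Green painted wooden plug, 22 mm across, 24 mm long, 20 g, tight in the bore, rear face 5 to 8 mm inside the entry mouth; it drops out beyond the block once its rear face is pushed about 40 mm past the mouth. Origin at its centre, x along its axis
- drift: Drift: straight aluminium rod, 14 mm across, 230 mm long, about 90 g, a red band of the same thickness on the rear 60 mm. Origin on its axis at the flat bare front end; x along the rod out of that end: the rod runs from x = -230 to 0 mm, balance point at -115 mm. Starts level in the trough, bare front end sticking out about 90 mm, axis 55 mm above the bench
- drift_tip (a point): Centre of the drift's bare front end, 1 mm behind the drift's origin; axes as the drift's
- holder: Wooden trough fixed to the bench, place and yaw vary. Origin on the bench under its open mouth; x out of the mouth along the rod. From x = -153 to 0 mm, 30 mm wide, 18 mm inside, open on top, inner floor at 48 mm, walls up to 70 mm, too narrow for fingers; before the mouth the rod stands free over the bench. Lift the rod straight up to take it out
- glue: White glue bottle with a red cap, standing, 56 mm across, 140 mm tall; origin at the centre of its underside. Bystander
- screwdriver: Screwdriver lying flat, 200 mm long; origin on the bench under the tool, x along the shaft. Bystander
- tape: Yellow tape measure, 70 x 35 x 65 mm, standing; origin at the centre of its underside. Bystander
- offcut: Pale wooden offcut, 120 x 60 x 36 mm; origin at the centre of its underside. Bystander
- spare: Thick pale dowel offcut standing upright, 32 mm across, 60 mm tall, not part of the job; origin at the centre of its underside. Bystander
Things that resemble listed ones, but are neither listed nor needed, are in the scene too. Of the things like the drift, leave any that is pink; of the rest the larger one is meant.

How it is judged:
On the way, in this order (a step that is already met when the one before it is completed fails the run):
1. the drift lies let go in both V rests, bare end forward, its tip just before the bore (x of drift_tip in the frame of jig between -0.022 and 0.006 m and y of drift_tip in the frame of jig between -0.006 and 0.006 m and z of drift_tip in the frame of jig between 0.049 and 0.061 m and angle between the x axis of drift and the x axis of jig, either way round below 0.06 rad and contact force between the fingers and drift below 0.1 N and linear speed of drift below 0.02 m/s and x of plug in the frame of jig below 0.03 m), for 0.2 s.
2. the drift's tip has been pushed through the bore, at least 30 mm past its mouth (x of drift_tip in the frame of jig above 0.03 m and y of drift_tip in the frame of jig between -0.012 and 0.012 m and z of drift_tip in the frame of jig between 0.043 and 0.067 m).
At the end, for the whole second after the job is handed in: The plug lies at rest in the orange tray (its centre within the tray's walls and no more than 26 mm above its floor). The drift lies still and let go in both V rests, parallel to the bore within 0.06 rad, its tip within 6 mm of the bore's axis and between 22 mm before the mouth and 6 mm inside it (x of plug in the frame of jig between 0.046 and 0.15 m and y of plug in the frame of jig between -0.048 and 0.048 m and z of plug in the frame of jig between 0.015 and 0.042 m and linear speed of plug below 0.03 m/s and x of drift_tip in the frame of jig between -0.022 and 0.006 m and y of drift_tip in the frame of jig between -0.006 and 0.006 m and z of drift_tip in the frame of jig between 0.049 and 0.061 m and angle between the x axis of drift and the x axis of jig, either way round below 0.06 rad and contact force between the fingers and drift below 0.1 N and linear speed of drift below 0.02 m/s); the robot touches nothing.
It fails at once if the fingers handle the plug (contact force between the fingers and plug above 0.5 N).
It fails at once if a bystander (glue, screwdriver, tape measure, offcut or spare dowel) is moved by more than 30 mm (distance of any of glue, screwdriver, tape, offcut, spare from where it was at the start of the episode above 0.03 m).
It also fails if it takes over 51 s, if anything falls off the work surface, if the arm or the gripper's body presses on something with over 40 N, if the wrist force passes 120 N, or if a joint passes its speed limit or range.

## Robot

A 7-joint arm with a two-finger parallel gripper is mounted at the origin on the work surface. World frame = base frame: x ahead of the robot, y to its left, z up, the work surface at z = 0. Lengths are in m, angles in rad, forces in N, time in s.
With the tool pointing down it reaches from about 0.4 to 0.925 m from the base axis. Payload 5.6 kg.
Tool frame: the origin (TCP) lies at the very end of the fingers, on their centre line; the grasp point (between the pads) lies 19 mm behind it; x points along the fingers, z is the direction in which the jaws open and shut, and the axes are right-handed (so a half turn about x gives the same grasp; the last joint's range is limited). The gripper opens to 85 mm and grips with 20 to 120 N. Pads are 22 mm wide; open, the fingers measure 114 mm over their backs; the gripper's body (76 mm by 85 mm) begins 54 mm behind the grasp point. The pads swing forward as they close: fully open they stand 13 mm farther back than shut.
Start: joints at [-1.173, 0.468, -0.012, 1.603, 0.006, 1.071, -0.056], TCP at [0.277, 0.588, 0.231] pointing down, gripper open.
Joint ranges: [-2.53, 2.53], [-0.31, 2.02], [-1.57, 1.55], [0.28, 2.44], [-1.29, 4.43], [0.15, 1.84], [-2.92, 2.92]. Speed limits (rad/s): [2.57, 2.57, 3.14, 3.14, 3.14, 3.14, 3.14].

## Interface

Orientations are given as a unit quaternion [x, y, z, w].
In Python, from bench import * gives the robot as it stands.
- The arm moves only by the tool step_arm, never from a script. Its argument "targets" is a list of rows, each a list of 5 numbers: the closure, from 0 (fully open) to 1 (shut), then the shift along the world's x, y, z in units of 40 mm (1.0 is 40 mm), then the turn about the world's z in units of 5 degrees (1.0 is 5 degrees). In form: [[grip, tx, ty, tz, yaw], ...]. A call has 1 to 5 rows; each row shifts and turns the commanded pose from where the row before left it; what a row does not reach is not made up. A row lasts 1/12 s, in which the tool goes at most 41.7 mm and 7.16 degrees, less where a joint would pass 70% of its speed; a pose out of reach is approached as far as the arm can. A call is refused whole if a number of a shift passes 1 or a number of a turn 1, either way. A call with a gripper value outside its range is refused whole. The fingers move at their own pace and stop on an object; "newtons" is the grip in N (left out, the last holds). Time passes only in rows, so rows that do not move let the fingers close. It gives the time, the measured TCP pose, the force and the opening at its end, in the units of the state.
- state(): the state, without advancing time (a new reading comes with each control period).
- capture(name): name is "scene" or "top" or "wrist"; returns the picture (420x560x3 uint8, red, green, blue); there is no depth.
- camera_model(name): a dict with "fx", "fy", "cx", "cy" (pixels), "cam_to_world" (4x4, takes a point from camera to world coordinates). Camera axes: x right, y up, looking along -z (the intrinsics and any distortion apply to the point x, -y, -z); pixel columns grow to the right and rows downward; lengths in m; the calibration is good to about 2 mm. A picture is of the moment at which its call begins: read the wrist's pose just before it. camera_model takes no time and is no camera call; for the wrist camera it gives the pose at the moment of the call.
- job_done(): hands the job in, once; it reports no verdict.
The state is a dict: "time": time; "joints": joint angles; "qd": joint speeds; "joint_torque": joint torques, N m; "ee_pos": TCP position; "tcp_rot": TCP orientation; "wrist_force": force on the tool from outside, world axes, zero at the start; "ft_torque": the same for the moment, N m; "grip_width": opening from 0.0 (shut) to 1.0 (fully open).
Only numpy, scipy, OpenCV 4.12 (cv2) and the standard library are available. Lean on these libraries where they do the work, as an engineer would, in place of code of your own. Each camera call takes 0.05 s, during which the arm holds its last target. There are 200 camera calls.

## Working session

There is one attempt and no reset: what is moved stays moved. The work goes in short steps, Python scripts to look and compute and a tool call to move; the robot and the scene stay as the last step left them, time stands still between calls to the robot, and variables do not carry over. Pictures are saved under pics/ and viewed, about 8 in all and at most 12, crops included, and the job is handed in when it is done.

Besides the shell and the picture viewer there is one more tool, called after "Emit:" by a JSON object that holds its "fn" and its "kwargs", one argument or row to a line. step_arm: Moves the arm, as the interface text tells. Its arguments: {"type":"object","properties":{"targets":{"type":"array","items":{"type":"array","items":{"type":"number"}}},"newtons":{"type":"number"}},"required":["targets"]}

```bash
mkdir -p pics; python3 - <<'E'
from bench import *
import cv2,json,numpy as np
for n in ("scene","top"):
    im=capture(n); cv2.imwrite(f"pics/{n}0.png",im[:,:,::-1])
    m=camera_model(n); print(n,{k:(np.round(v,4).tolist() if not isinstance(v,(str,dict)) else v) for k,v in m.items()})
s=state(); print(s)
E
```

```text
scene {'fx': 524.1046, 'fy': 524.1046, 'cx': 284.6316, 'cy': 214.1231, 'cam_to_world': [[-0.3895, -0.7511, 0.533, 1.1028], [0.9209, -0.3253, 0.2146, 0.2842], [0.0122, 0.5744, 0.8185, 1.1348], [0.0, 0.0, 0.0, 1.0]]}
top {'fx': 520.3568, 'fy': 520.3568, 'cx': 284.1796, 'cy': 215.154, 'cam_to_world': [[0.0175, 0.9825, -0.1854, 0.2063], [-0.9997, 0.0199, 0.0114, 0.0159], [0.0149, 0.1851, 0.9826, 1.2976], [0.0, 0.0, 0.0, 1.0]]}
{'time': 0.1, 'joints': array([-1.17302352,  0.46831487, -0.0116257 ,  1.60354026,  0.00598289,
        1.0713991 , -0.05629671]), 'qd': array([ 0.0002026 , -0.00226723,  0.00017172, -0.0032213 , -0.00104838,
       -0.00099189,  0.00185064]), 'joint_torque': array([ 5.90595610e-04, -5.33515263e+01,  2.11903261e-02, -2.51964211e+01,
        1.14178110e-02,  4.29047053e-03, -1.50648424e-05]), 'ee_pos': array([0.27714103, 0.58739437, 0.23041326]), 'tcp_rot': array([-0.37892324,  0.59768662,  0.37825366,  0.59675124]), 'wrist_force': array([1.01758931, 0.16863469, 0.17215569]), 'ft_torque': array([-0.03019164,  0.00438996,  0.02478365]), 'grip_width': 1.0012968236492679}
```

View pics/top0.png

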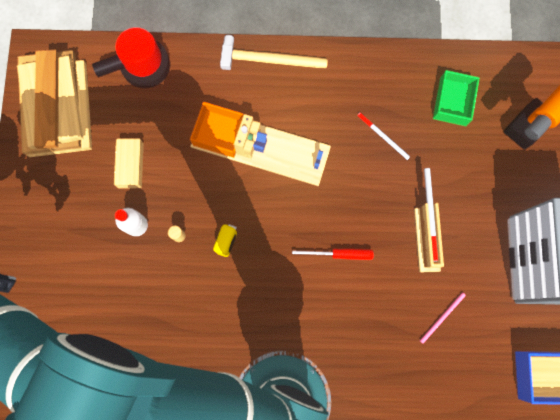

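View pics/scene0.png

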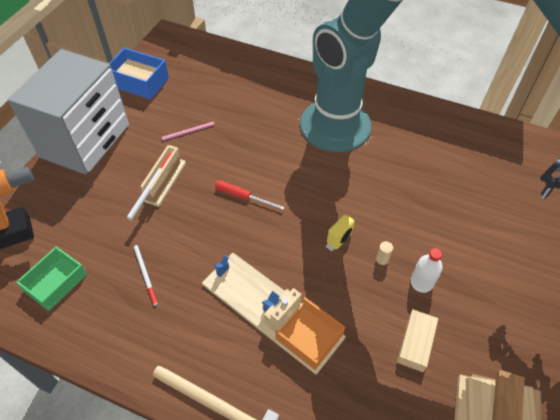

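Rod-like candidates in the top view are the white/red rod in the trough at (431,215), a shorter thin white/red rod at (383,136) and a pink rod at (442,318). The trough rod is the largest non-pink one, so it fits; I'll confirm it in an enlarged crop together with the jig.

```bash
cat > h.py <<'E'
import numpy as np,cv2
from bench import *
def ray(n,u,v,z):
    m=camera_model(n);T=np.array(m["cam_to_world"]);d=T[:3,:3]@np.array([(u-m["cx"])/m["fx"],-(v-m["cy"])/m["fy"],-1])
    o=T[:3,3];return o+d*(z-o[2])/d[2]
def proj(n,p,m=None):
    m=m or camera_model(n);T=np.array(m["cam_to_world"]);c=T[:3,:3].T@(np.array(p)-T[:3,3])
    return np.array([m["cx"]+m["fx"]*c[0]/-c[2],m["cy"]-m["fy"]*c[1]/-c[2]])
E
python3 - <<'E'
from h import *
im=cv2.imread("pics/top0.png")
a=cv2.resize(im[160:280,400:460],None,fx=5,fy=5,interpolation=cv2.INTER_CUBIC)
b=cv2.resize(im[95:195,185:335],None,fx=3.3,fy=3.3,interpolation=cv2.INTER_CUBIC)
c=np.zeros((600,800,3),np.uint8);c[:a.shape[0],:300]=a;c[:b.shape[0],305:305+b.shape[1]]=b[:,:495]
cv2.imwrite("pics/crop1.png",c)
E
```

```text
(no output)
```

View pics/crop1.png

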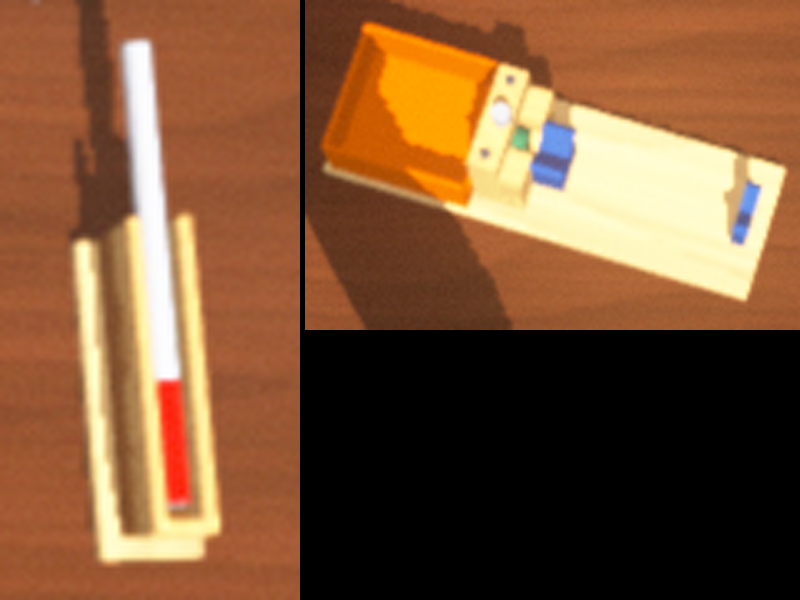

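The crop confirms it: the drift lies in the trough, bare tip at about (427.4,168.2) and rear end at (435.6,261) in the full top picture. The jig's block, front rest and rear rest are seen clearly, with the bore pointing left and slightly up.

```bash
python3 - <<'E'
from h import *
from scipy.optimize import least_squares
f=lambda x,y:((x-305)/3.3+185-.3,y/3.3+95-.3)
P=[(783,168,-185,-55,12),(746,299,-185,55,12),(322,172,160,55,12),
(545,122,0,-20,59),(577,127,-25,-20,59),(563,187,-25,20,59),(533,182,0,20,59),
(761,183,-172,-20,59),(744,243,-172,20,59),(733,240,-160,20,59)]
m=camera_model("top")
def r(q):
    c,s=np.cos(q[2]),np.sin(q[2]);o=[]
    for u,v,x,y,z in P:
        x,y=x/1e3,y/1e3;o+=list(proj("top",[q[0]+c*x-s*y,q[1]+s*x+c*y,z/1e3],m)-f(u,v))
    return np.array(o)
s=least_squares(r,[.6,0,1.3],loss="soft_l1");print("jig",s.x,np.degrees(s.x[2]));print(r(s.x).reshape(-1,2).round(1).tolist())
t=ray("top",427.2,168.0,.058);b=ray("top",435.5,260.9,.055);print("tip",t,"rear",b,np.linalg.norm(t-b),np.degrees(np.arctan2(*(t-b)[1::-1])))
S=state();from scipy.spatial.transform import Rotation as R
print(R.from_quat(S["tcp_rot"]).as_matrix().round(3))
w=camera_model("wrist");print(np.round(w["cam_to_world"],3).tolist(),w["fx"])
E
```

```text
jig [0.63027045 0.07773778 1.29032565] 73.93021374856319
[[0.9, 0.8], [0.1, 0.6], [-0.1, 0.4], [-0.1, 0.4], [-0.2, 1.8], [-0.8, -1.7], [-1.3, -3.1], [0.5, 1.7], [1.2, -1.7], [-0.2, -2.1]]
tip [ 0.56617568 -0.35062698  0.058     ] rear [ 0.33633437 -0.36375909  0.055     ] 0.23023570088983436 3.270071640528442
[[-0.001 -0.904  0.427]
 [-0.002  0.427  0.904]
 [-1.    -0.    -0.002]]
[[0.427, -0.868, -0.253, 0.213], [0.904, 0.409, 0.121, 0.618], [-0.002, -0.281, 0.96, 0.374], [0.0, 0.0, 0.0, 1.0]] 347.82037310611076
```

Emit:
{"fn": "step_arm", "kwargs": {
  "targets": [
    [0, 0.19, -0.79, 0, -1],
    [0, 0.19, -0.79, 0, -1],
    [0, 0.19, -0.79, 0, -1],
    [0, 0.19, -0.79, 0, -1],
    [0, 0.19, -0.79, 0, -1]
  ]
}}

```text
time: 0.52
ee_pos: [0.3154, 0.4281, 0.2308]
tcp_rot: [-0.239, 0.666, 0.239, 0.665]
wrist_force: [0.7, 0.5, 0.4]
grip_width: 0.999
```

Emit:
{"fn": "step_arm", "kwargs": {
  "targets": [
    [0, 0.19, -0.79, 0, -1],
    [0, 0.19, -0.79, 0, -1],
    [0, 0.19, -0.79, 0, -1],
    [0, 0.19, -0.79, 0, -1],
    [0, 0.19, -0.79, 0, -1]
  ]
}}

```text
time: 0.93
ee_pos: [0.3533, 0.2701, 0.2311]
tcp_rot: [-0.089, 0.702, 0.089, 0.701]
wrist_force: [-0.1, -0.2, 0.6]
grip_width: 1.003
```

Emit:
{"fn": "step_arm", "kwargs": {
  "targets": [
    [0, 0.19, -0.79, 0, -1],
    [0, 0.19, -0.79, 0, -1],
    [0, 0.19, -0.79, 0, -1],
    [0, 0.19, -0.79, 0, -1],
    [0, 0.19, -0.79, 0, -1]
  ]
}}

```text
time: 1.35
ee_pos: [0.3912, 0.1122, 0.2312]
tcp_rot: [0.065, 0.704, -0.065, 0.704]
wrist_force: [1.2, 0.4, 0.0]
grip_width: 0.994
```

Emit:
{"fn": "step_arm", "kwargs": {
  "targets": [
    [0, 0.19, -0.79, 0, -1],
    [0, 0.19, -0.79, 0, -1],
    [0, 0.19, -0.79, 0, -1],
    [0, 0.19, -0.79, 0, -1],
    [0, 0.19, -0.79, 0, -1]
  ]
}}

```text
time: 1.77
ee_pos: [0.4292, -0.0457, 0.2313]
tcp_rot: [0.216, 0.673, -0.215, 0.673]
wrist_force: [0.6, 0.4, 0.2]
grip_width: 0.999
```

Emit:
{"fn": "step_arm", "kwargs": {
  "targets": [
    [0, 0.19, -0.79, 0, -1],
    [0, 0.19, -0.79, 0, -1],
    [0, 0.19, -0.79, 0, -1],
    [0, 0.19, -0.79, 0, -1],
    [0, 0.19, -0.79, 0, -1]
  ]
}}

```text
time: 2.18
ee_pos: [0.4674, -0.2035, 0.2312]
tcp_rot: [0.356, 0.611, -0.356, 0.611]
wrist_force: [0.5, 1.0, -0.3]
grip_width: 0.998
```

Emit:
{"fn": "step_arm", "kwargs": {
  "targets": [
    [0, 0.19, -0.79, 0, -1],
    [0, 0.19, -0.79, 0, -1],
    [0, 0.19, -0.79, 0, -1],
    [0, 0.19, -0.79, 0, -1],
    [0, 0, 0, 0, 0]
  ]
}}

```text
time: 2.6
ee_pos: [0.4971, -0.335, 0.2311]
tcp_rot: [0.456, 0.537, -0.46, 0.54]
wrist_force: [-1.1, 0.1, 1.2]
grip_width: 0.999
```

```bash
cat >> h.py <<'E'
from scipy.spatial.transform import Rotation as R
def jaw():
    S=state();M=R.from_quat(S["tcp_rot"]).as_matrix();return S["ee_pos"].round(4),np.degrees(np.arctan2(M[1,2],M[0,2])),M[:,0].round(3),S["joints"].round(2)
E
python3 - <<'E'
from h import *
print(jaw());m=camera_model("wrist");im=capture("wrist")[:,:,::-1].copy();cv2.imwrite("pics/w1.png",im)
np.save("w1.npy",m)
print([proj("wrist",p,m).round(0) for p in ([.566,-.3506,.055],[.496,-.3546,.055])],np.array(m["cam_to_world"]).round(3).tolist())
E
```

```text
(array([ 0.4971, -0.335 ,  0.2311]), np.float64(-80.78775378900818), array([-0.001, -0.006, -1.   ]), array([-0.09,  0.47,  0.84,  1.78, -0.39,  1.07, -0.52]))
[array([309., 114.]), array([300., 191.])] [[0.16, 0.947, 0.279, 0.568], [-0.987, 0.152, 0.05, -0.323], [0.005, -0.283, 0.959, 0.374], [0.0, 0.0, 0.0, 1.0]]
```

View pics/w1.png

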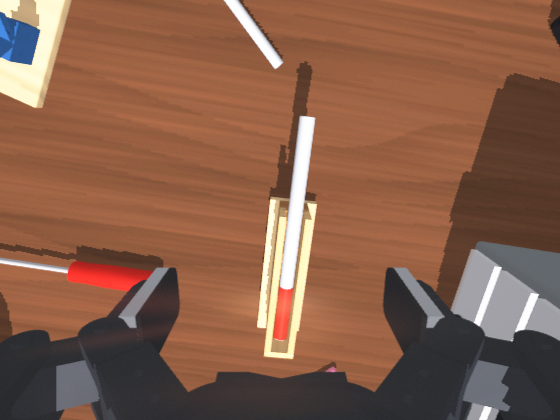

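The wrist view shows the drift with its tip at (307,118), rear end at (281,338) and trough mouth near row 205; nothing stands in the fingers' way.

```bash
python3 - <<'E'
from h import *
m=np.load("w1.npy",allow_pickle=True).item();T=np.array(m["cam_to_world"])
def rw(u,v,z):
    d=T[:3,:3]@np.array([(u-m["cx"])/m["fx"],-(v-m["cy"])/m["fy"],-1]);return T[:3,3]+d*(z-T[2,3])/d[2]
t=rw(307,118,.06);k=rw(287,288.5,.062);b=rw(281,338,.058);print(t,k,b,np.linalg.norm(t-b),[np.degrees(np.arctan2(*(t-q)[1::-1])) for q in(k,b)])
print(rw(293,204,.07))
E
```

```text
[ 0.56254903 -0.34875328  0.06      ] [ 0.39649206 -0.35868618  0.062     ] [ 0.3352044  -0.36252875  0.058     ] 0.22777037790908636 [np.float64(3.4231365415792596), np.float64(3.467478727607559)]
[ 0.48634704 -0.34903552  0.07      ]
```

Emit:
{"fn": "step_arm", "kwargs": {
  "targets": [
    [0, 0.05, -0.23, 0, -0.58],
    [0, 0, -0.23, -0.5, -0.58],
    [0, 0, 0, -1, 0],
    [0, 0, 0, -0.8, 0],
    [0, 0, 0, 0, 0]
  ]
}}

```text
time: 3.07
ee_pos: [0.4967, -0.3424, 0.1332]
tcp_rot: [0.481, 0.522, -0.483, 0.513]
wrist_force: [-0.8, 0.8, -0.9]
grip_width: 1.0
```

```bash
python3 -c "
from h import *
print(jaw())"
```

```text
(array([ 0.4967, -0.3424,  0.1332]), np.float64(-85.94453073449215), array([-0.01 ,  0.007, -1.   ]), array([-0.01,  0.61,  0.77,  1.83, -0.52,  0.93, -0.5 ]))
```

Emit:
{"fn": "step_arm", "kwargs": {
  "targets": [
    [0, 0.05, -0.27, 0, -0.13],
    [0, 0, 0, -0.8, 0],
    [0, 0, 0, -0.6, 0],
    [0, 0, 0, 0, 0],
    [0, 0, 0, 0, 0]
  ]
}}

```text
time: 3.48
ee_pos: [0.5023, -0.3583, 0.0847]
tcp_rot: [0.485, 0.514, -0.485, 0.515]
wrist_force: [0.8, -0.0, 0.8]
grip_width: 1.0
```

```bash
python3 -c "
from h import *
print(jaw())"
```

```text
(array([ 0.5023, -0.3583,  0.0847]), np.float64(-86.69757694632723), array([ 0.001, -0.001, -1.   ]), array([ 0.05,  0.69,  0.72,  1.82, -0.59,  0.85, -0.45]))
```

Emit:
{"fn": "step_arm", "kwargs": {
  "targets": [
    [0, -0.06, 0.12, -0.3, 0],
    [0, 0, 0, -0.5, 0],
    [0, 0, 0, -0.36, 0],
    [0, 0, 0, 0, 0],
    [0, 0, 0, 0, 0]
  ],
  "newtons": 60
}}

```text
time: 3.9
ee_pos: [0.4993, -0.3529, 0.037]
tcp_rot: [0.485, 0.514, -0.486, 0.514]
wrist_force: [0.3, -0.3, -0.8]
grip_width: 1.0
```

Emit:
{"fn": "step_arm", "kwargs": {
  "targets": [
    [1, 0, 0, 0, 0],
    [1, 0, 0, 0, 0],
    [1, 0, 0, 0, 0],
    [1, 0, 0, 0, 0],
    [1, 0, 0, 0, 0]
  ]
}}

```text
time: 4.32
ee_pos: [0.4996, -0.3531, 0.0373]
tcp_rot: [0.485, 0.514, -0.485, 0.514]
wrist_force: [-0.3, 0.0, -0.2]
grip_width: 0.298
```

Emit:
{"fn": "step_arm", "kwargs": {
  "targets": [
    [1, 0, 0, 0, 0],
    [1, 0, 0, 0, 0],
    [1, 0, 0, 0, 0],
    [1, 0, 0, 0, 0],
    [1, 0, 0, 0, 0]
  ]
}}

```text
time: 4.73
ee_pos: [0.4995, -0.353, 0.0371]
tcp_rot: [0.485, 0.514, -0.485, 0.514]
wrist_force: [-0.3, -0.1, 2.6]
grip_width: 0.141
```

Emit:
{"fn": "step_arm", "kwargs": {
  "targets": [
    [1, 0, 0, 0.3, 0],
    [1, 0, 0, 0.6, 0],
    [1, 0, 0, 0.8, 0],
    [1, 0, 0, 0.8, 0],
    [1, 0, 0, 0.5, 0]
  ]
}}

```text
time: 5.15
ee_pos: [0.4998, -0.354, 0.1604]
tcp_rot: [0.486, 0.513, -0.486, 0.515]
wrist_force: [-0.1, -0.1, -0.8]
grip_width: 0.135
```

Emit:
{"fn": "step_arm", "kwargs": {
  "targets": [
    [1, 0, 0, 0.3, 0],
    [1, 0, 0, 0, 0],
    [1, 0, 0, 0, 0],
    [1, 0, 0, 0, 0]
  ]
}}

```text
time: 5.48
ee_pos: [0.4987, -0.352, 0.1674]
tcp_rot: [0.485, 0.515, -0.486, 0.513]
wrist_force: [-0.2, 0.1, -1.6]
grip_width: 0.14
```

```bash
python3 - <<'E'
from h import *
print(jaw());m=camera_model("wrist");im=capture("wrist")[:,:,::-1].copy();cv2.imwrite("pics/w2.png",im)
np.save("w2.npy",m)
E
```

```text
(array([ 0.4987, -0.352 ,  0.1674]), np.float64(-86.69427114570128), array([-0.002,  0.001, -1.   ]), array([-0.02,  0.58,  0.81,  1.8 , -0.49,  0.98, -0.53]))
```

View pics/w2.png

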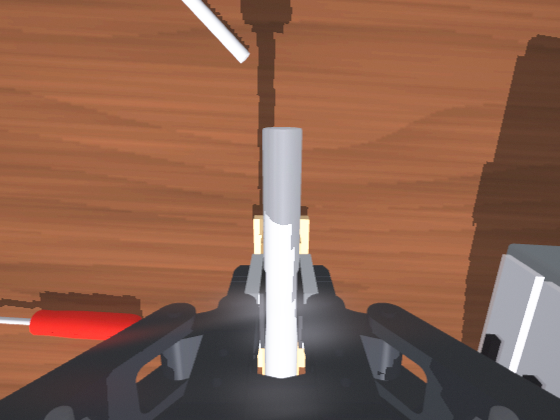

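The drift is held between the pads and clear of the trough, tip at (282,128), not visibly skewed. I'll check its pitch from tip position and width.

```bash
python3 - <<'E'
from h import *
m=np.load("w2.npy",allow_pickle=True).item();T=np.array(m["cam_to_world"])
im=cv2.imread("pics/w2.png").astype(int)
for v in (140,170,200,225):
    g=np.abs(np.diff(im[v].sum(1)))[240:330];i=np.where(g>90)[0]+240;print(v,i.tolist())
def rw(u,v,z):
    d=T[:3,:3]@np.array([(u-m["cx"])/m["fx"],-(v-m["cy"])/m["fy"],-1]);return T[:3,3]+d*(z-T[2,3])/d[2]
for z in (.18,.185,.193,.2):print(z,rw(282.5,128,z))
for z in (.18,.186,.193):
  for w in(0,-.09): print(proj("wrist",[.564+w,-.348+.058*w,z+.007],m).round(1),end=' ')
E
```

```text
140 [261]
170 [261, 262]
200 [261, 262, 300]
225 [252, 253, 259, 291, 299, 308, 309]
0.18 [ 0.56308712 -0.34930459  0.18      ]
0.185 [ 0.56337089 -0.34927507  0.185     ]
0.193 [ 0.56382492 -0.34922783  0.193     ]
0.2 [ 0.56422219 -0.3491865   0.2       ]
[278.9 126.3] [279.4 346.9] [278.8 127.2] [279.3 356.8] [278.6 128.5] [279.2 369.3]
```

Emit:
{"fn": "step_arm", "kwargs": {
  "targets": [
    [1, 0.1, 0.4, 0.06, 0.94],
    [1, 0.19, 0.6, 0.06, 0.94],
    [1, 0.19, 0.6, 0.06, 0.94],
    [1, 0.19, 0.6, 0.06, 0.94],
    [1, 0.19, 0.6, 0.06, 0.94]
  ]
}}

```text
time: 5.95
ee_pos: [0.5331, -0.2396, 0.1794]
tcp_rot: [0.369, 0.604, -0.37, 0.602]
wrist_force: [0.1, 0.3, -0.9]
grip_width: 0.141
```

Emit:
{"fn": "step_arm", "kwargs": {
  "targets": [
    [1, 0.19, 0.6, 0.06, 0.94],
    [1, 0.19, 0.6, 0.06, 0.94],
    [1, 0.19, 0.6, 0.06, 0.94],
    [1, 0.19, 0.6, 0.06, 0.94],
    [1, 0.19, 0.6, 0.06, 0.94]
  ]
}}

```text
time: 6.37
ee_pos: [0.5711, -0.1196, 0.1914]
tcp_rot: [0.239, 0.666, -0.239, 0.665]
wrist_force: [-0.0, -0.4, -0.8]
grip_width: 0.138
```

Emit:
{"fn": "step_arm", "kwargs": {
  "targets": [
    [1, 0.19, 0.6, 0.06, 0.94],
    [1, 0.19, 0.6, 0, 0.94],
    [1, 0.19, 0.6, 0, 0.94],
    [1, 0.19, 0.6, 0, 0.94],
    [1, 0.08, 0.2, 0, 0.94]
  ]
}}

```text
time: 6.78
ee_pos: [0.6054, -0.0118, 0.1933]
tcp_rot: [0.097, 0.702, -0.096, 0.699]
wrist_force: [0.3, -0.4, -0.8]
grip_width: 0.14
```

Emit:
{"fn": "step_arm", "kwargs": {
  "targets": [
    [1, 0, 0, 0, 0],
    [1, 0, 0, 0, 0],
    [1, 0, 0, 0, 0]
  ]
}}

```text
time: 7.03
ee_pos: [0.6045, -0.0187, 0.1944]
tcp_rot: [0.101, 0.7, -0.102, 0.699]
wrist_force: [-0.1, 0.0, -0.3]
grip_width: 0.144
```

```bash
python3 - <<'E'
from h import *
print(jaw());m=camera_model("wrist");im=capture("wrist")[:,:,::-1].copy();cv2.imwrite("pics/w3.png",im)
np.save("w3.npy",m);cv2.imwrite("pics/top3.png",capture("top")[:,:,::-1])
E
```

```text
(array([ 0.6045, -0.0187,  0.1944]), np.float64(-16.44160309497844), array([-0.002, -0.001, -1.   ]), array([-0.4 ,  0.46,  0.5 ,  1.78, -0.26,  0.97, -0.09]))
```

View pics/w3.png

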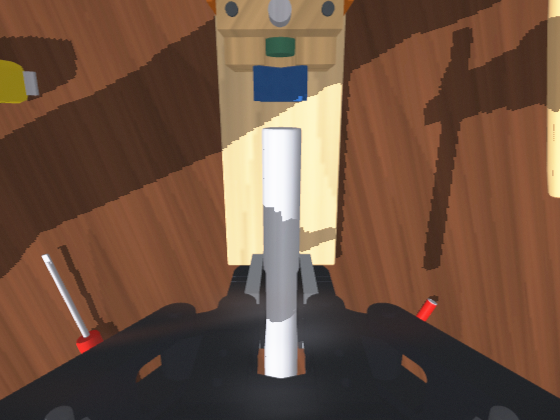

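The wrist view has the drift tip at (282,128) pointing at the front V rest, corners about (253,66), (306,66), (253,101), (307,101). The green plug is at (280,46), and the base board's rear corners are at (229,265) and (335,265).

```bash
python3 - <<'E'
from h import *
from scipy.optimize import least_squares
m=np.load("w3.npy",allow_pickle=True).item()
P=[(253,101,-25,20,59),(307,101,-25,-20,59),(253,66,0,20,59),(306.5,66,0,-20,59),(226,66,0,40,66),(344,66,0,-40,66),(229,265,-185,55,12),(335,265,-185,-55,12)]
def r(q):
    c,s=np.cos(q[2]),np.sin(q[2]);o=[]
    for u,v,x,y,z in P:
        x,y=x/1e3,y/1e3;o+=list(proj("wrist",[q[0]+c*x-s*y,q[1]+s*x+c*y,z/1e3],m)-[u,v])
    return np.array(o)
for k in (8,6):
    P=P[:k];s=least_squares(r,[.63,.078,1.29],loss="soft_l1");print("jig",s.x,np.degrees(s.x[2]));print(r(s.x).reshape(-1,2).round(1).tolist())
T=np.array(m["cam_to_world"])
d=T[:3,:3]@np.array([(282-m["cx"])/m["fx"],-(128-m["cy"])/m["fy"],-1]);print("tip",T[:3,3]+d*(.220-T[2,3])/d[2])
E
```

```text
jig [0.63265888 0.0778657  1.28886258] 73.84638592630253
[[1.5, 0.4], [-0.2, 0.1], [0.6, 0.3], [0.9, -0.0], [-0.7, -0.6], [-8.4, -1.3], [-1.0, 0.8], [0.4, 0.3]]
jig [0.63263531 0.07777688 1.28156469] 73.42824774715945
[[1.3, 0.4], [-0.4, 0.5], [0.6, 0.2], [0.8, 0.3], [-0.7, -0.9], [-8.4, -0.7]]
tip [0.62342625 0.04319751 0.22      ]
```

Emit:
{"fn": "step_arm", "kwargs": {
  "targets": [
    [1, 0.16, 0.63, 0, 0.06],
    [1, 0, 0, -0.5, 0],
    [1, 0, 0, -0.9, 0],
    [1, 0, 0, -0.9, 0],
    [1, 0, 0, -0.6, 0]
  ]
}}

```text
time: 7.55
ee_pos: [0.6101, 0.0073, 0.0765]
tcp_rot: [0.098, 0.701, -0.099, 0.699]
wrist_force: [-1.1, -0.1, -0.8]
grip_width: 0.141
```

Emit:
{"fn": "step_arm", "kwargs": {
  "targets": [
    [1, 0, 0, -0.4, 0],
    [1, 0, 0, -0.2, 0],
    [1, 0, 0, 0, 0],
    [1, 0, 0, 0, 0],
    [1, 0, 0, 0, 0]
  ]
}}

```text
time: 7.97
ee_pos: [0.6129, 0.0078, 0.0568]
tcp_rot: [0.098, 0.699, -0.098, 0.701]
wrist_force: [0.7, -0.0, -0.2]
grip_width: 0.135
```

```bash
python3 - <<'E'
from h import *
print(jaw());m=camera_model("wrist");im=capture("wrist")[:,:,::-1].copy();cv2.imwrite("pics/w4.png",im)
np.save("w4.npy",m)
E
```

```text
(array([0.6129, 0.0078, 0.0568]), np.float64(-15.957694851065678), array([ 0.003, -0.   , -1.   ]), array([-0.37,  0.65,  0.41,  1.83, -0.37,  0.73, -0.04]))
```

View pics/w4.png

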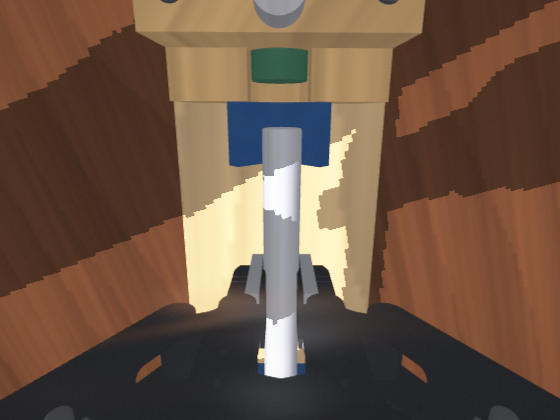

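The drift stands centred over the front rest (tip (282,128), V centre column ~279). Tip about 8 mm before the mouth. Lowering into the rests.

Emit:
{"fn": "step_arm", "kwargs": {
  "targets": [
    [1, 0, 0, -0.15, 0],
    [1, 0, 0, -0.15, 0],
    [1, 0, 0, -0.1, 0],
    [1, 0, 0, 0, 0],
    [1, 0, 0, 0, 0]
  ]
}}

```text
time: 8.43
ee_pos: [0.6115, 0.0083, 0.0389]
tcp_rot: [0.098, 0.701, -0.098, 0.7]
wrist_force: [0.1, -0.4, -0.1]
grip_width: 0.137
```

Emit:
{"fn": "step_arm", "kwargs": {
  "targets": [
    [1, 0, 0, 0, 0],
    [1, 0, 0, 0, 0]
  ]
}}

```text
time: 8.6
ee_pos: [0.6119, 0.0082, 0.0394]
tcp_rot: [0.098, 0.7, -0.098, 0.7]
wrist_force: [-0.7, 0.7, -0.6]
grip_width: 0.139
```

Emit:
{"fn": "step_arm", "kwargs": {
  "targets": [
    [1, 0, 0, -0.04, 0],
    [1, 0, 0, -0.03, 0],
    [1, 0, 0, 0, 0],
    [1, 0, 0, 0, 0]
  ]
}}

```text
time: 8.93
ee_pos: [0.612, 0.0083, 0.0372]
tcp_rot: [0.098, 0.7, -0.098, 0.7]
wrist_force: [-1.6, 0.6, 4.5]
grip_width: 0.139
```

Contact (about 4.5 N upward): releasing.

Emit:
{"fn": "step_arm", "kwargs": {
  "targets": [
    [0.8, 0, 0, 0, 0],
    [0.7, 0, 0, 0, 0],
    [0.4, 0, 0, 0, 0],
    [0, 0, 0, 0, 0],
    [0, 0, 0, 0, 0]
  ]
}}

```text
time: 9.35
ee_pos: [0.6118, 0.0082, 0.0364]
tcp_rot: [0.098, 0.7, -0.098, 0.7]
wrist_force: [0.2, -0.0, 0.2]
grip_width: 0.711
```

Emit:
{"fn": "step_arm", "kwargs": {
  "targets": [
    [0, 0, 0, 0, 0],
    [0, 0, 0, 0, 0],
    [0, 0, 0, 0, 0],
    [0, 0, 0, 0, 0],
    [0, 0, 0, 0, 0]
  ]
}}

```text
time: 9.77
ee_pos: [0.6118, 0.0082, 0.0365]
tcp_rot: [0.098, 0.7, -0.098, 0.7]
wrist_force: [0.5, -0.4, 1.1]
grip_width: 0.997
```

Emit:
{"fn": "step_arm", "kwargs": {
  "targets": [
    [0, 0, 0, 0.5, 0],
    [0, 0, 0, 1, 0],
    [0, 0, 0, 1, 0],
    [0, -0.2, -0.7, 1, 0],
    [0, -0.2, -0.7, 0.5, 0]
  ]
}}

```text
time: 10.18
ee_pos: [0.5991, -0.0414, 0.1941]
tcp_rot: [0.097, 0.699, -0.095, 0.702]
wrist_force: [0.4, -0.4, 0.5]
grip_width: 0.999
```

Emit:
{"fn": "step_arm", "kwargs": {
  "targets": [
    [0, 0, 0, 0, 0],
    [0, 0, 0, 0, 0],
    [0, 0, 0, 0, 0]
  ]
}}

```text
time: 10.43
ee_pos: [0.5968, -0.0427, 0.1898]
tcp_rot: [0.098, 0.7, -0.098, 0.7]
wrist_force: [0.3, 0.3, 0.1]
grip_width: 0.999
```

```bash
python3 - <<'E'
from h import *
print(jaw());m=camera_model("wrist");im=capture("wrist")[:,:,::-1].copy();cv2.imwrite("pics/w5.png",im)
np.save("w5.npy",m)
E
```

```text
(array([ 0.5968, -0.0427,  0.1898]), np.float64(-15.908849406596618), array([-0.   ,  0.001, -1.   ]), array([-0.37,  0.45,  0.5 ,  1.8 , -0.26,  0.96, -0.03]))
```

View pics/w5.png

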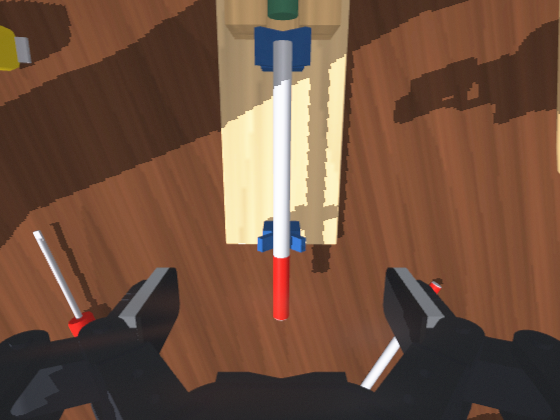

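The drift lies in both V rests: tip at (282.5,42), rear end (281,319), front rest from row ~27 to ~60. Checking tip position in the jig frame.

```bash
cat >> h.py <<'E'
J=(.6326,.0778,np.radians(73.85))
def tojig(p):
    d=np.array(p[:2])-J[:2];c,s=np.cos(J[2]),np.sin(J[2]);return np.array([c*d[0]+s*d[1],-s*d[0]+c*d[1]])
def rw(m,u,v,z):
    T=np.array(m["cam_to_world"]);d=T[:3,:3]@np.array([(u-m["cx"])/m["fx"],-(v-m["cy"])/m["fy"],-1]);return T[:3,3]+d*(z-T[2,3])/d[2]
E
python3 - <<'E'
from h import *
m=np.load("w5.npy",allow_pickle=True).item()
for n,u,v,z in(("tip",282.5,42,.060),("rear",281,319,.055),("restL",257,27,.059),("restR",310,27,.059),("rrear L",255,62,.059),("base",226,244,.012),("base",338,244,.012)):
    p=rw(m,u,v,z);print(n,p.round(4),tojig(p).round(4))
E
```

```text
tip [0.6298 0.069  0.06  ] [-0.0093  0.0002]
rear [ 0.5653 -0.1532  0.055 ] [-0.2406  0.0004]
restL [0.6151 0.0835 0.059 ] [0.0006 0.0184]
restR [0.6513 0.0731 0.059 ] [ 0.0007 -0.0193]
rrear L [0.6069 0.0618 0.059 ] [-0.0225  0.0203]
base [ 0.5284 -0.0839  0.012 ] [-0.1843  0.0552]
base [ 0.6351 -0.1143  0.012 ] [-0.1838 -0.0558]
```

Emit:
{"fn": "step_arm", "kwargs": {
  "targets": [
    [0, -0.06, -0.27, -0.4, 0],
    [0, 0, 0, -1, 0],
    [0, 0, 0, -1, 0],
    [0, 0, 0, -0.6, 0],
    [0, 0, 0, 0, 0]
  ]
}}

```text
time: 10.9
ee_pos: [0.5898, -0.0522, 0.0634]
tcp_rot: [0.097, 0.705, -0.098, 0.696]
wrist_force: [-0.7, -0.1, -0.4]
grip_width: 1.002
```

Emit:
{"fn": "step_arm", "kwargs": {
  "targets": [
    [0, 0, 0, -0.5, 0],
    [0, 0, 0, -0.3, 0],
    [0, 0, 0, 0, 0],
    [0, 0, 0, 0, 0],
    [0, 0, 0, 0, 0]
  ]
}}

```text
time: 11.32
ee_pos: [0.5955, -0.054, 0.0393]
tcp_rot: [0.098, 0.7, -0.098, 0.701]
wrist_force: [-0.1, 0.6, 0.5]
grip_width: 0.999
```

Emit:
{"fn": "step_arm", "kwargs": {
  "targets": [
    [0, -0.02, 0, -0.05, 0],
    [0.5, 0, 0, 0, 0],
    [1, 0, 0, 0, 0],
    [1, 0, 0, 0, 0],
    [1, 0, 0, 0, 0]
  ],
  "newtons": 80
}}

```text
time: 11.73
ee_pos: [0.594, -0.0541, 0.0365]
tcp_rot: [0.098, 0.7, -0.098, 0.7]
wrist_force: [-0.3, 0.4, 0.7]
grip_width: 0.452
```

Emit:
{"fn": "step_arm", "kwargs": {
  "targets": [
    [1, 0, 0, 0, 0],
    [1, 0, 0, 0, 0],
    [1, 0, 0, 0, 0],
    [1, 0, 0, 0, 0],
    [1, 0, 0, 0, 0]
  ]
}}

```text
time: 12.15
ee_pos: [0.5938, -0.0541, 0.0364]
tcp_rot: [0.098, 0.7, -0.098, 0.7]
wrist_force: [-1.8, 0.6, 4.0]
grip_width: 0.137
```

Emit:
{"fn": "step_arm", "kwargs": {
  "targets": [
    [1, 0, 0, 0, 0],
    [1, 0, 0, 0, 0]
  ]
}}

```text
time: 12.32
ee_pos: [0.5939, -0.0541, 0.0364]
tcp_rot: [0.098, 0.7, -0.098, 0.7]
wrist_force: [-1.3, 1.3, 4.1]
grip_width: 0.132
```

Emit:
{"fn": "step_arm", "kwargs": {
  "targets": [
    [1, 0.028, 0.096, 0, 0],
    [1, 0.028, 0.096, 0, 0],
    [1, 0.028, 0.096, 0, 0],
    [1, 0.028, 0.096, 0, 0],
    [1, 0.028, 0.096, 0, 0]
  ]
}}

```text
time: 12.73
ee_pos: [0.5985, -0.0379, 0.0364]
tcp_rot: [0.097, 0.701, -0.1, 0.7]
wrist_force: [-6.8, -13.7, 8.3]
grip_width: 0.136
```

Emit:
{"fn": "step_arm", "kwargs": {
  "targets": [
    [1, 0.028, 0.096, 0, 0],
    [1, 0.028, 0.096, 0, 0],
    [1, 0.028, 0.096, 0, 0],
    [1, 0, 0, 0, 0],
    [1, 0, 0, 0, 0]
  ]
}}

```text
time: 13.15
ee_pos: [0.6011, -0.029, 0.0363]
tcp_rot: [0.097, 0.701, -0.101, 0.699]
wrist_force: [-5.9, -9.7, 8.0]
grip_width: 0.137
```

Emit:
{"fn": "step_arm", "kwargs": {
  "targets": [
    [1, 0.028, 0.096, 0, 0],
    [1, 0.028, 0.096, 0, 0],
    [1, 0.028, 0.096, 0, 0],
    [1, 0.028, 0.096, 0, 0],
    [1, 0, 0, 0, 0]
  ]
}}

```text
time: 13.57
ee_pos: [0.6062, -0.0114, 0.0364]
tcp_rot: [0.098, 0.701, -0.1, 0.7]
wrist_force: [-4.7, -4.9, 7.9]
grip_width: 0.136
```

Emit:
{"fn": "step_arm", "kwargs": {
  "targets": [
    [1, 0.028, 0.096, 0, 0],
    [1, 0.028, 0.096, 0, 0],
    [1, 0, 0, 0, 0],
    [1, 0, 0, 0, 0],
    [1, 0, 0, 0, 0]
  ]
}}

```text
time: 13.98
ee_pos: [0.6089, -0.0023, 0.0364]
tcp_rot: [0.098, 0.701, -0.099, 0.7]
wrist_force: [-4.3, -4.9, 6.1]
grip_width: 0.135
```

Emit:
{"fn": "step_arm", "kwargs": {
  "targets": [
    [1, 0.02, 0.07, 0, 0],
    [1, 0, 0, 0, 0],
    [1, 0, 0, 0, 0]
  ]
}}

```text
time: 14.23
ee_pos: [0.6096, 0.0002, 0.0364]
tcp_rot: [0.098, 0.701, -0.099, 0.7]
wrist_force: [-4.7, -4.9, 7.1]
grip_width: 0.141
```

```bash
python3 - <<'E'
from h import *
a=capture("scene")[:,:,::-1][200:380,180:360];b=capture("top")[:,:,::-1][90:190,180:335];w=capture("wrist")[:,:,::-1]
c=np.zeros((600,800,3),np.uint8);a=cv2.resize(a,(400,400));b=cv2.resize(b,(400,258));w=cv2.resize(w,(400,300))
c[:400,:400]=a;c[:258,400:]=b;c[260:560,400:]=w;cv2.imwrite("pics/c6.png",c)
E
```

```text
(no output)
```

View pics/c6.png

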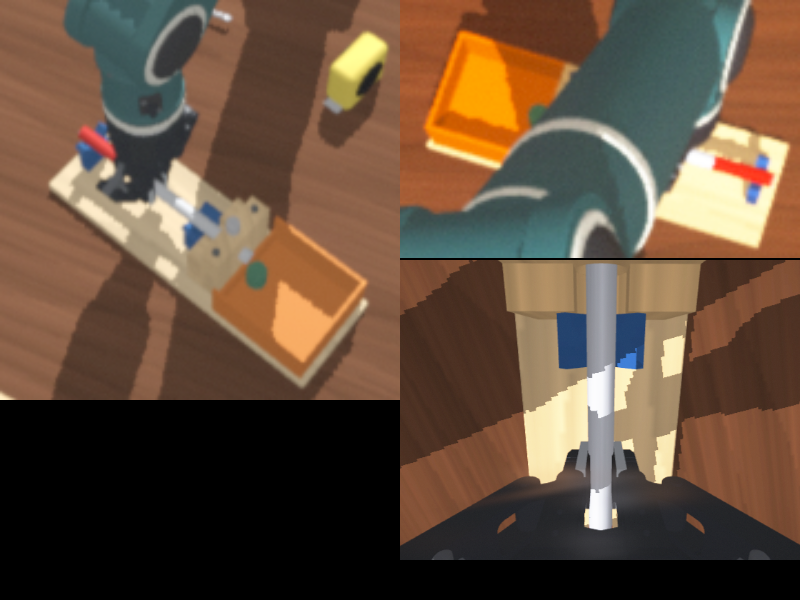

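The plug is out of the bore, seen at the scene crop's (257,275) with the drift's tip protruding behind it; triangulating to see whether it has dropped.

```bash
python3 - <<'E'
from h import *
for z in (.027,.04,.055):
    print(z,tojig(ray("scene",295.6,323.7,z)).round(3),tojig(ray("top",233,134.6,z)).round(3))
E
```

```text
0.027 [ 0.059 -0.   ] [ 0.061 -0.003]
0.04 [ 0.062 -0.005] [0.059 0.001]
0.055 [ 0.065 -0.01 ] [0.056 0.005]
```

The two cameras agree at a height of about 30 mm, 60 mm past the mouth: the plug is in the tray. Drawing back.

Emit:
{"fn": "step_arm", "kwargs": {
  "targets": [
    [1, -0.07, -0.24, 0, 0],
    [1, -0.07, -0.24, 0, 0],
    [1, -0.07, -0.24, 0, 0],
    [1, -0.07, -0.24, 0, 0],
    [1, -0.07, -0.24, 0, 0]
  ]
}}

```text
time: 14.8
ee_pos: [0.5964, -0.0451, 0.0364]
tcp_rot: [0.098, 0.7, -0.097, 0.7]
wrist_force: [-0.6, 4.8, 4.4]
grip_width: 0.136
```

Emit:
{"fn": "step_arm", "kwargs": {
  "targets": [
    [1, -0.06, -0.2, 0, 0],
    [1, 0, 0, 0, 0],
    [1, 0, 0, 0, 0],
    [1, 0, 0, 0, 0],
    [1, 0, 0, 0, 0]
  ]
}}

```text
time: 15.22
ee_pos: [0.5933, -0.0561, 0.0363]
tcp_rot: [0.098, 0.7, -0.099, 0.7]
wrist_force: [-2.3, -2.2, 7.1]
grip_width: 0.135
```

Two millimetres farther back than before (tip ~ -11 mm), well within limits. Releasing and rising.

Emit:
{"fn": "step_arm", "kwargs": {
  "targets": [
    [0.8, 0, 0, 0, 0],
    [0.7, 0, 0, 0, 0],
    [0.4, 0, 0, 0, 0],
    [0, 0, 0, 0, 0],
    [0, 0, 0, 0, 0]
  ]
}}

```text
time: 15.63
ee_pos: [0.5938, -0.0536, 0.0359]
tcp_rot: [0.098, 0.7, -0.098, 0.7]
wrist_force: [0.3, 0.5, 0.5]
grip_width: 0.72
```

Emit:
{"fn": "step_arm", "kwargs": {
  "targets": [
    [0, 0, 0, 0, 0],
    [0, 0, 0, 0, 0],
    [0, 0, 0, 0, 0],
    [0, 0, 0, 0, 0],
    [0, 0, 0, 0, 0]
  ]
}}

```text
time: 16.05
ee_pos: [0.5939, -0.0536, 0.0362]
tcp_rot: [0.098, 0.7, -0.098, 0.7]
wrist_force: [-0.5, -0.3, -0.2]
grip_width: 0.999
```

Emit:
{"fn": "step_arm", "kwargs": {
  "targets": [
    [0, 0, 0, 0.5, 0],
    [0, 0, 0, 1, 0],
    [0, 0, 0, 1, 0],
    [0, 0, 0, 1, 0],
    [0, 0, 0, 0.8, 0]
  ]
}}

```text
time: 16.47
ee_pos: [0.5944, -0.0539, 0.2112]
tcp_rot: [0.098, 0.699, -0.098, 0.701]
wrist_force: [0.3, 0.5, 0.7]
grip_width: 0.997
```

Emit:
{"fn": "step_arm", "kwargs": {
  "targets": [
    [0, 0, 0, 0.5, 0],
    [0, 0, 0, 0, 0],
    [0, 0, 0, 0, 0],
    [0, 0, 0, 0, 0]
  ]
}}

```text
time: 16.8
ee_pos: [0.5932, -0.0533, 0.2273]
tcp_rot: [0.098, 0.701, -0.098, 0.7]
wrist_force: [0.0, 1.4, 0.2]
grip_width: 0.999
```

```bash
python3 - <<'E'
from h import *
print(jaw());m=camera_model("wrist");w=capture("wrist")[:,:,::-1];np.save("w7.npy",m)
a=capture("scene")[:,:,::-1][200:380,180:360]
c=np.zeros((420,800,3),np.uint8);c[:,:560]=w;c[:240,560:]=cv2.resize(a,(240,240));cv2.imwrite("pics/c7.png",c)
E
```

```text
(array([ 0.5932, -0.0533,  0.2273]), np.float64(-15.897096906615285), array([-0.001,  0.   , -1.   ]), array([-0.37,  0.41,  0.53,  1.77, -0.24,  1.03, -0.03]))
```

View pics/c7.png

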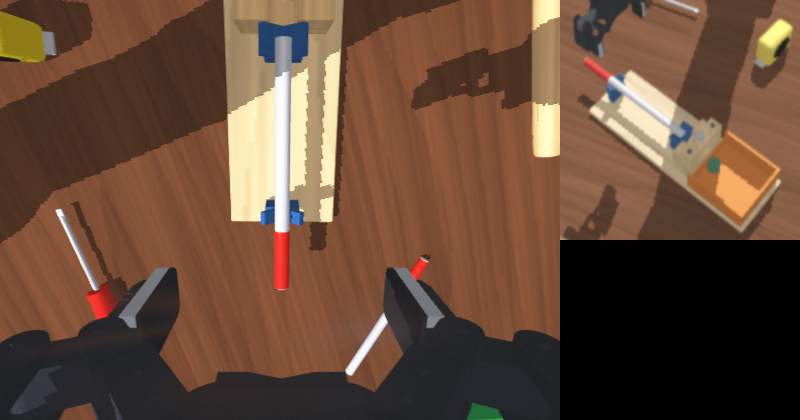

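The drift lies in both rests with its tip at (283,38) and rear end at (281.5,290), and the plug lies in the tray (inset at (714,165)). I'll compute the final numbers and hand in if they're within limits.

```bash
python3 - <<'E'
from h import *
m=np.load("w7.npy",allow_pickle=True).item()
t=tojig(rw(m,283,38,.06));b=tojig(rw(m,281.5,290,.055));r=[tojig(rw(m,u,23,.059)) for u in(259,309)]
u,v=180+(714-560)*.75,200+165*.75
print(t,b,r,"plug",tojig(ray("scene",u,v,.027)),"t",state()["time"])
if -.018<t[0]<.002 and abs(t[1])<.004: print("done",job_done())
E
```

```text
[-0.01141179  0.00035065] [-0.24325252  0.00052927] [array([-0.00029154,  0.01977392]), array([-0.00014362, -0.02056116])] plug [ 0.05848283 -0.00066764] t 16.9
the job is handed in; nothing more can be done
done None
```

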